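# Slide a hinge mounting plate along the template into its pocket

## Task

With a fingertip, and without picking it up, push the loose hinge mounting plate flat on the cupboard panel up against the long straight edge of the dark steel template, well short of its pocket, so that the plate's long side lies flat along that edge. Then, keeping it against that edge, slide it along into the pocket at the template's end until it sits flush against both the edge and the end stop, ready for its screws. Leave the glass, the tumbler, the hinge and the screwdriver where they are and take the hand clear.

Things in the scene. Friction and masses are not known exactly. Their poses are not given: they have to be found in the camera images.
- panel: White laminate cupboard side panel lying flat on the worktop, fixed: 300 (x) x 720 (y) x 18 mm thick; its face is 18 mm above the worktop. Origin: centre of its underside. Its +x edge (dark edge band) is the cupboard's front edge, turned away from the robot.
- template: Dark steel hinge-plate template, fixed, hooked over the panel's far (+x) edge, 8 mm high above the panel's face. Origin: inside corner of its pocket, on the panel's face. Guide edge: the upright face x = 0, along y from -280 mm to 0; the bar fills x = 0 to 30 mm. End stop: the upright face y = 0, looking to -y; its block fills y = 0 to 22 mm, x = 0 to -46 mm. The free panel lies at x < 0, y < 0.
- guide_end (a point): Open end of the template's guide edge, on the panel's face (x = 0, y = -280 mm in the template's frame; axes as the template's).
- keeper_tip (a point): Top inner corner of the template's keeper lip, 8 mm above the panel, at x = -27, y = -9 mm in the template's frame. The lip fills x = -27 to -46 mm, y = -9 to 0 mm, and makes the pocket a slot 27 mm wide and 9 mm deep, open only towards -y, which takes the plate's +y wing tip.
- plate: Loose steel hinge mounting plate, T-shaped from above, about 60 g, flat on the panel. Origin: centre of the underside of its 46 (x) x 50 (y) mm outline. The wing, 6 mm thick, spans x = 1 to 23, y = -25 to 25 mm; its straight +x side goes against the guide edge, its +y end against the end stop. Seated: origin at x = -23, y = -25 mm in the template's frame, axes parallel to it.
- spine_top (a point): Middle of the flat top of the plate's raised spine (46 mm along x, 18 mm wide in y, top 14 mm above the panel), straight above the plate's origin. The plate starts turned up to 0.45 rad from the template's axes. It slides freely on the panel (friction about 0.25); a fingertip pressed here with 5 to 20 N drags it along and turns it.
- hinge: Bystander: loose steel cupboard hinge (round 35 mm cup, 66 mm arm, 14 mm high, about 95 mm long) lying on the panel. Origin: underside, middle of its length.
- glass: Bystander: clear drinking glass, 74 mm across, 72 mm high, standing upright on the panel. Origin: centre of its underside.
- tumbler: Bystander: dark plastic tumbler standing upside down on the right-hand end of the panel, 86 mm across below, 118 mm high. Origin: centre of its underside.
- screwdriver: Bystander: screwdriver 170 mm long lying near the robot's side of the panel, roughly along y. Origin: underside, near mid-length.
Things that resemble listed ones, but are neither listed nor needed, are in the scene too. What is shaped like the plate but blue or brown is not meant.

How it is judged:
By the outcome, as a careful person would: the job done as asked, in the order asked, and still so for the second after the job is handed in, with the robot touching nothing.
It also fails if it takes over 48 s, if anything falls off the work surface, if the arm or the gripper's body presses on something with over 40 N, if the wrist force passes 120 N, or if a joint passes its speed limit or range.

## Robot

A 7-joint arm with a two-finger parallel gripper is mounted at the origin on the work surface. World frame = base frame: x ahead of the robot, y to its left, z up, the work surface at z = 0. Lengths are in m, angles in rad, forces in N, time in s.
With the tool pointing down it reaches from about 0.4 to 0.875 m from the base axis. Payload 6.5 kg.
Tool frame: the origin (TCP) lies on the centre line of the jaws, within the pads' length; the fingertips stand 22 mm ahead of it and the grasp point (between the pads) lies 3 mm ahead of it; z points along the fingers, y is the direction in which the jaws open and shut (so a half turn about z gives the same grasp; the last joint's range is limited). The gripper opens to 88 mm and grips with 3 to 60 N. Pads are 18 mm wide; open, the fingers measure 123 mm over their backs; the gripper's body (75 mm by 187 mm) begins 45 mm behind the grasp point.
Start: joints at [1.082, 0.536, -0.004, 1.538, 0.003, 1.067, -0.071], TCP at [0.267, -0.593, 0.261] pointing down, gripper open.
Joint ranges: [-2.7, 2.7], [-0.37, 2.16], [-1.27, 1.26], [0.24, 2.4], [-1.31, 4.45], [0.19, 1.91], [-2.76, 2.76]. Speed limits (rad/s): [2.39, 2.39, 3.14, 3.14, 3.14, 3.14, 3.14].

## Interface

Orientations are given as a unit quaternion [x, y, z, w].
In Python, from cell import * gives the robot as it stands.
- The arm moves only by the shell command python3 -m inch 'ROWS' [FORCE]. ROWS is JSON, a list of rows, each a list of 7 numbers: the shift along the tool's x, y, z in m, then the turn, a rotation vector about the tool's x, y, z in degrees, then the opening, from -1 (shut) to 1 (fully open). In form: [[x, y, z, ax, ay, az, fingers], ...]. A call has 1 to 12 rows; each row shifts and turns the commanded pose from where the row before left it, along the tool's axes as they then stand; what a row does not reach is not made up. A row lasts 1/10 s, in which the tool goes at most 50 mm and 8.59 degrees, less where a joint would pass 70% of its speed; a pose out of reach is approached as far as the arm can. A call with a gripper value outside its range is refused whole. The fingers move at their own pace and stop on an object; FORCE is the grip in N (left out, the last holds). Time passes only in rows, so rows that do not move let the fingers close. It gives the time, the measured TCP pose, the force and the opening at its end, in the units of the state.
- read_state(): the state, without advancing time (a new reading comes with each control period).
- read_camera(name): name is "scene" or "top" or "wrist"; returns (picture, depth): 480x640x3 uint8, red, green, blue; 480x640 float32, m along the optical axis (not along the pixel's ray), 0 where there is no reading.
- camera_info(name): a dict with "fx", "fy", "cx", "cy" (pixels), "k1" (the pictures are not rectified: a ray, as slopes to the right and down, at radius r is drawn at 1 + k1 r^2 times it, then the intrinsics apply), "pose" (4x4, takes a point from camera to world coordinates). Camera axes: x right, y down, z forward; pixel columns grow to the right and rows downward; lengths in m; the calibration is good to about 2 mm. A picture is of the moment at which its call begins: read the wrist's pose just before it. camera_info takes no time and is no camera call; for the wrist camera it gives the pose at the moment of the call.
- sign_off(): hands the job in, once; it reports no verdict.
The state is a dict: "t": time; "joints": joint angles; "qvel": joint speeds; "effort": joint torques, N m; "ee_pos": TCP position; "tool_rot": TCP orientation; "ft_force": force on the tool from outside, world axes, zero at the start; "ft_torque": the same for the moment, N m; "grip_width": finger opening in m.
Only numpy, scipy, OpenCV 4.12 (cv2) and the standard library are available. Lean on these libraries where they do the work, as an engineer would, in place of code of your own. Each camera call takes 0.05 s, during which the arm holds its last target.

## Working session

There is one attempt and no reset: what is moved stays moved. The work goes in short steps, Python scripts to look and compute and a shell command to move; the robot and the scene stay as the last step left them, time stands still between calls to the robot, and variables do not carry over. Pictures are saved under pics/ and viewed, and the job is handed in when it is done.

```bash
mkdir -p pics; ls; python3 - <<'E'
from cell import *
import cv2, numpy as np
for n in ("scene","top"):
    p,d=read_camera(n); cv2.imwrite(f"pics/{n}0.png",p[:,:,::-1]); np.save(f"pics/{n}0.npy",d)
    i=camera_info(n); print(n,{k:(np.round(v,4).tolist() if k=="pose" else v) for k,v in i.items()})
s=read_state(); print(s)
E
```

```text
pics
scene {'fx': 449.21074811164084, 'fy': 449.21074811164084, 'cx': 320.48791893094784, 'cy': 243.19954992816986, 'k1': -0.06654575006284111, 'pose': [[-0.6066, 0.6865, -0.401, 0.9177], [0.795, 0.5181, -0.3156, 0.2887], [-0.0089, -0.5102, -0.86, 0.8471], [0.0, 0.0, 0.0, 1.0]]}
top {'fx': 489.3105221619926, 'fy': 489.3105221619926, 'cx': 326.22227299975964, 'cy': 237.4645473168429, 'k1': -0.09580527628450751, 'pose': [[-0.0183, -0.9951, 0.0973, 0.4829], [-0.9995, 0.0157, -0.0276, 0.0172], [0.0259, -0.0977, -0.9949, 0.9009], [0.0, 0.0, 0.0, 1.0]]}
{'t': 0.1, 'joints': array([ 1.08178641,  0.53707486, -0.00443738,  1.5387474 ,  0.00255511,
        1.06727424, -0.07116822]), 'qvel': array([-0.0014994 , -0.00174671, -0.00044492, -0.00331638,  0.00061187,
        0.00107639, -0.00077432]), 'effort': array([ 2.83502573e-03, -5.72078419e+01,  9.93713848e-01, -2.52228427e+01,
       -5.62560966e-02,  1.34074234e-02,  4.46034377e-06]), 'ee_pos': array([ 0.2665069 , -0.59230225,  0.25994722]), 'tool_rot': array([ 9.77728333e-01,  2.09873166e-01, -1.92500278e-04, -7.24091446e-04]), 'ft_force': array([ 0.04003912, -0.72076429, -0.67848269]), 'ft_torque': array([-0.01297187, -0.01894041, -0.01311801]), 'grip_width': 0.08834992828424248}
```

View pics/scene0.png

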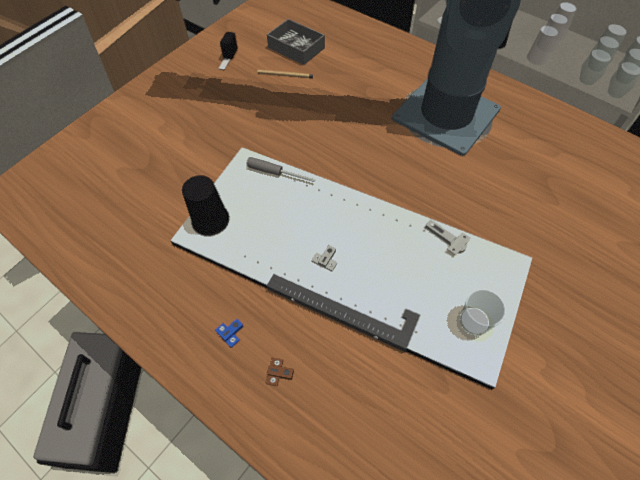

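View pics/top0.png

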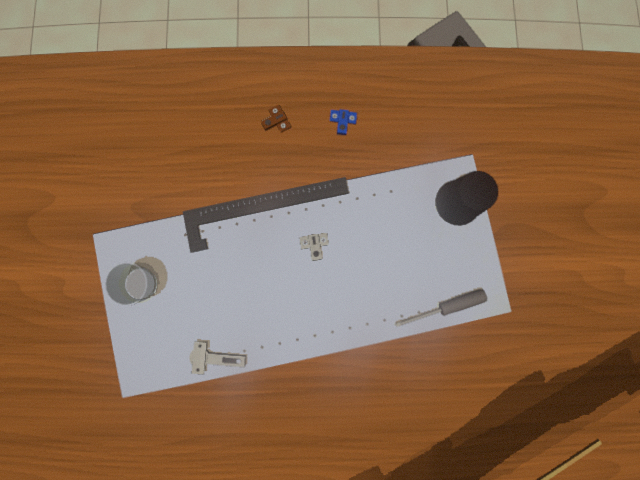

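```bash
cat > h.py <<'E'
import numpy as np, cv2
from cell import *
def K(i): return np.array([[i["fx"],0,i["cx"]],[0,i["fy"],i["cy"]],[0,0,1]]),np.array([i["k1"],0,0,0.])
def w(i,px,z):
    k,D=K(i); r=cv2.undistortPoints(np.array(px,float).reshape(-1,1,2),k,D).reshape(-1,2)
    P=np.array(i["pose"]); d=np.c_[r,np.ones(len(r))]@P[:3,:3].T; o=P[:3,3]
    return o+d*((z-o[2])/d[:,2])[:,None]
def proj(i,pts):
    k,D=K(i);T=np.linalg.inv(np.array(i["pose"])); R,_=cv2.Rodrigues(T[:3,:3])
    return cv2.projectPoints(np.array(pts,float).reshape(-1,1,3),R,T[:3,3],k,D)[0].reshape(-1,2)
def crop(p,x0,y0,x1,y1,s,name):
    c=cv2.resize(p[y0:y1,x0:x1,::-1],None,fx=s,fy=s,interpolation=cv2.INTER_CUBIC); cv2.imwrite(name,c)
E
python3 - <<'E'
from h import *
p=cv2.imread("pics/top0.png")[:,:,::-1]
crop(p,170,160,370,280,4,"pics/tc1.png")
p=cv2.imread("pics/scene0.png")[:,:,::-1]
crop(p,250,230,430,360,4,"pics/sc1.png")
d=np.load("pics/top0.npy"); i=camera_info("top"); 
P=np.array(i["pose"])
for px in [(260,270),(380,250),(170,300),(150,230),(440,260),(317,252),(270,207),(190,230)]:
    k,D=K(i); r=cv2.undistortPoints(np.array([[px]],float),k,D)[0,0]; z=d[px[1],px[0]]
    print(px,P[:3,:3]@np.array([r[0]*z,r[1]*z,z])+P[:3,3])
E
```

```text
(260, 270) [0.51210799 0.11261439 0.02178478]
(380, 250) [ 0.54459097 -0.10419543  0.02048144]
(170, 300) [0.46068453 0.27576138 0.01749719]
(150, 230) [0.58783568 0.31357149 0.0185498 ]
(440, 260) [ 0.52452081 -0.21413387  0.01879496]
(317, 252) [0.54204935 0.01003379 0.03257843]
(270, 207) [0.62493548 0.09334163 0.02802349]
(190, 230) [0.58546713 0.23742617 0.02848007]
```

View pics/tc1.png

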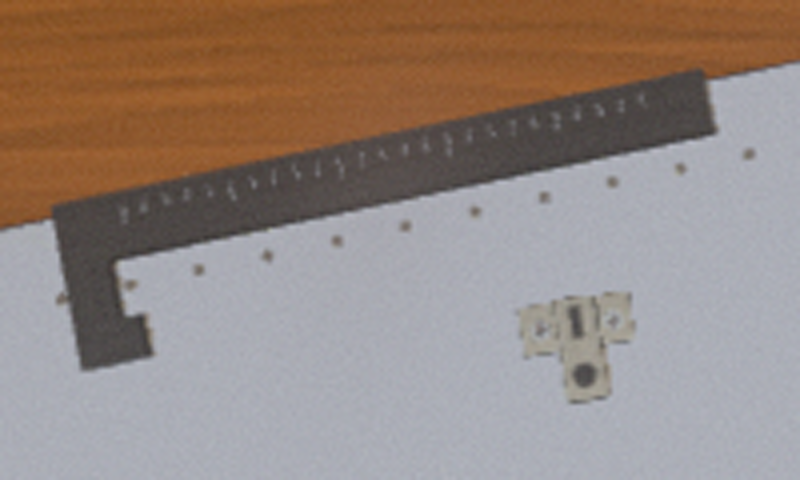

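View pics/sc1.png

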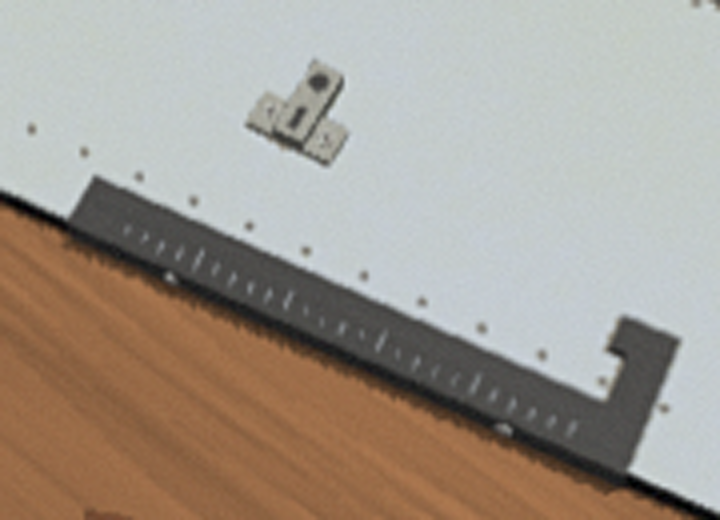

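```bash
cat > fit.py <<'E'
from h import *
from scipy.optimize import least_squares
def fit(obs,x0):
    # obs: list of (info, px Nx2, model pts Nx3 with z world)
    def f(q):
        c,s=np.cos(q[2]),np.sin(q[2]); r=[]
        for i,px,m in obs:
            m=np.array(m,float); W=np.c_[q[0]+c*m[:,0]-s*m[:,1], q[1]+s*m[:,0]+c*m[:,1], m[:,2]]
            r.append((proj(i,W)-np.array(px)).ravel())
        return np.concatenate(r)
    o=least_squares(f,x0,loss="soft_l1"); return o.x,f(o.x).reshape(-1,2).round(2)
E
python3 - <<'E'
from fit import *
it=camera_info("top"); isc=camera_info("scene")
cv=lambda a,x0,y0,s=4:(np.array(a,float)+.5)/s-.5+np.array([x0,y0])
zt=.026; zw=.024; zs=.032
tp=[(0,0,zt),(0,-.28,zt),(-.027,-.009,zt),(-.046,-.009,zt),(-.046,.022,zt),(.03,-.28,zt),(.03,.022,zt)]
pt=cv([(117,261),(716,132),(147,315),(152,355),(82,370),(706,70),(53,206)],170,160)
ps=cv([(607,402),(96,177),(625,352),(625,317),(680,342),(67,222),(626,480)],250,230)
for n,o in (("top",[(it,pt,tp)]),("scene",[(isc,ps,tp)]),("both",[(it,pt,tp),(isc,ps,tp)])):
    x,r=fit(o,[.6,.2,.2]); print("T",n,x.round(4),np.abs(r).max(), r[:7].tolist() if n!="both" else "")
pm=[(.023,.025,zw),(.001,.025,zw),(.023,-.025,zw),(.001,-.025,zw),(-.023,.009,zs),(-.023,-.009,zs)]
pt=cv([(519,310),(526,357),(631,292),(635,338),(570,402),(608,398)],170,160)
ps=cv([(328,165),(349,135),(247,123),(269,92),(345,73),(315,59)],250,230)
for n,o in (("top",[(it,pt,pm)]),("scene",[(isc,ps,pm)]),("both",[(it,pt,pm),(isc,ps,pm)])):
    x,r=fit(o,[.55,.01,.2]); print("P",n,x.round(4),np.abs(r).max(),r.tolist() if n!="both" else "")
E
```

```text
T top [0.5951 0.2237 0.1952] 0.96 [[-0.92, -0.15], [0.96, 0.12], [-0.74, -0.1], [-0.0, 0.22], [0.62, 0.07], [-0.11, -0.22], [0.18, 0.04]]
T scene [0.5965 0.229  0.1923] 3.63 [[0.14, 0.79], [-0.11, -0.48], [-3.63, -0.61], [-0.12, -0.06], [1.01, 0.16], [-0.13, 0.19], [0.51, -0.05]]
T both [0.5956 0.2264 0.1935] 4.54 
P top [0.5513 0.0134 0.136 ] 0.58 [[-0.03, -0.38], [0.04, -0.08], [-0.58, -0.05], [0.29, 0.47], [-0.14, 0.3], [0.37, -0.24]]
P scene [0.5526 0.0177 0.1303] 0.8 [[0.33, -0.07], [0.24, -0.78], [-0.38, -0.13], [-0.58, -0.37], [0.15, 0.8], [0.16, 0.64]]
P both [0.5515 0.015  0.1387] 1.92
```

```bash
cat > plan.py <<'E'
from h import *
from scipy.spatial.transform import Rotation as R
def pose():
    s=read_state(); return s["ee_pos"],R.from_quat(s["tool_rot"]),s
def plan(goal,yaw,n,nt=None):
    p,r,s=pose(); x=r.as_matrix()[:,0]; y0=np.arctan2(x[1],x[0]); nt=nt or n
    st=(np.array(goal)-p)/n; dy=(yaw-y0+np.pi)%(2*np.pi)-np.pi; y=y0
    print("yaw",y0,"tilt",r.as_matrix()[:,2].round(4))
    for k in range(n):
        c,s_=np.cos(y),np.sin(y); a=-np.degrees(dy)/nt if k<nt else 0
        print([round(v,4) for v in (c*st[0]+s_*st[1], s_*st[0]-c*st[1], -st[2],0,0,a)])
        y-=np.radians(a)
E
python3 -c "
from plan import *
plan([.545,.013,.17],1.71,14)"
```

```text
yaw 0.42289064521793085 tilt [-7.0e-04  1.3e-03 -1.0e+00]
[np.float64(0.0359), np.float64(-0.0313), np.float64(0.0064), 0, 0, np.float64(-5.2676)]
[np.float64(0.0386), np.float64(-0.0278), np.float64(0.0064), 0, 0, np.float64(-5.2676)]
[np.float64(0.041), np.float64(-0.0242), np.float64(0.0064), 0, 0, np.float64(-5.2676)]
[np.float64(0.043), np.float64(-0.0203), np.float64(0.0064), 0, 0, np.float64(-5.2676)]
[np.float64(0.0447), np.float64(-0.0163), np.float64(0.0064), 0, 0, np.float64(-5.2676)]
[np.float64(0.046), np.float64(-0.0121), np.float64(0.0064), 0, 0, np.float64(-5.2676)]
[np.float64(0.0469), np.float64(-0.0078), np.float64(0.0064), 0, 0, np.float64(-5.2676)]
[np.float64(0.0475), np.float64(-0.0035), np.float64(0.0064), 0, 0, np.float64(-5.2676)]
[np.float64(0.0476), np.float64(0.0009), np.float64(0.0064), 0, 0, np.float64(-5.2676)]
[np.float64(0.0473), np.float64(0.0053), np.float64(0.0064), 0, 0, np.float64(-5.2676)]
[np.float64(0.0466), np.float64(0.0096), np.float64(0.0064), 0, 0, np.float64(-5.2676)]
[np.float64(0.0455), np.float64(0.0138), np.float64(0.0064), 0, 0, np.float64(-5.2676)]
[np.float64(0.0441), np.float64(0.0179), np.float64(0.0064), 0, 0, np.float64(-5.2676)]
[np.float64(0.0422), np.float64(0.0219), np.float64(0.0064), 0, 0, np.float64(-5.2676)]
```

```bash
python3 -m inch '[[0.036,-0.031,0.003,0,0,-5.3,-1],[0.0386,-0.028,0.003,0,0,-5.3,-1],[0.041,-0.024,0.003,0,0,-5.3,-1],[0.043,-0.020,0.003,0,0,-5.3,-1],[0.0447,-0.016,0.003,0,0,-5.3,-1],[0.046,-0.012,0.003,0,0,-5.3,-1],[0.047,-0.008,0.003,0,0,-5.3,-1],[0.0475,-0.0035,0.003,0,0,-5.3,-1],[0.0475,0.001,0.003,0,0,-5.3,-1],[0.047,0.005,0.003,0,0,-5.3,-1],[0.0466,0.0096,0.003,0,0,-5.3,-1],[0.0455,0.014,0.003,0,0,-5.3,-1]]' 20 && python3 -m inch '[[0.044,0.018,0.003,0,0,-5.3,-1],[0.042,0.022,0.003,0,0,-5.3,-1],[0,0,0,0,0,0,-1],[0,0,0,0,0,0,-1]]'; python3 - <<'E'
from h import *
i=camera_info("wrist");p,d=read_camera("wrist"); cv2.imwrite("pics/w1.png",p[:,:,::-1])
print({k:(np.round(v,4).tolist() if k=="pose" else v) for k,v in i.items()})
import pickle; pickle.dump(i,open("pics/w1.pkl","wb")); print(read_state())
E
```

```text
t: 1.3
ee_pos: [0.5045, -0.0725, 0.2245]
tool_rot: [0.719, 0.695, -0.0, 0.0]
ft_force: [0.7, -0.6, 0.1]
grip_width: 0.0005
t: 1.7
ee_pos: [0.5433, 0.0131, 0.2182]
tool_rot: [0.653, 0.758, -0.0, -0.0]
ft_force: [-0.2, -0.7, -0.9]
grip_width: 0.0007
{'fx': 380.13466479056353, 'fy': 380.13466479056353, 'cx': 325.56030008174383, 'cy': 239.29991212519266, 'k1': -0.03100759425506662, 'pose': [[0.9891, 0.1425, 0.038, 0.5339], [0.1475, -0.9545, -0.2593, 0.0802], [-0.0006, 0.262, -0.9651, 0.3429], [0.0, 0.0, 0.0, 1.0]]}
{'t': 1.75, 'joints': array([ 0.27345861,  0.4545965 , -0.48502382,  1.83893189,  0.26234001,
        0.91300815, -0.18565444]), 'qvel': array([ 0.02571923, -0.01152988,  0.02044118,  0.00726353,  0.00019627,
        0.00094115,  0.00145873]), 'effort': array([-1.80718336e+00, -4.66750896e+01, -6.02412075e+00, -2.22660542e+01,
       -1.58443702e-01, -7.41072278e-02, -1.77622700e-03]), 'ee_pos': array([0.54304871, 0.01141517, 0.21819981]), 'tool_rot': array([ 6.53599981e-01,  7.56839771e-01, -7.41935525e-04, -2.75786134e-04]), 'ft_force': array([-0.06264244, -1.47113711,  0.75356843]), 'ft_torque': array([-0.04677079, -0.08111019,  0.04196215]), 'grip_width': 0.0007778219581747616}
```

View pics/w1.png

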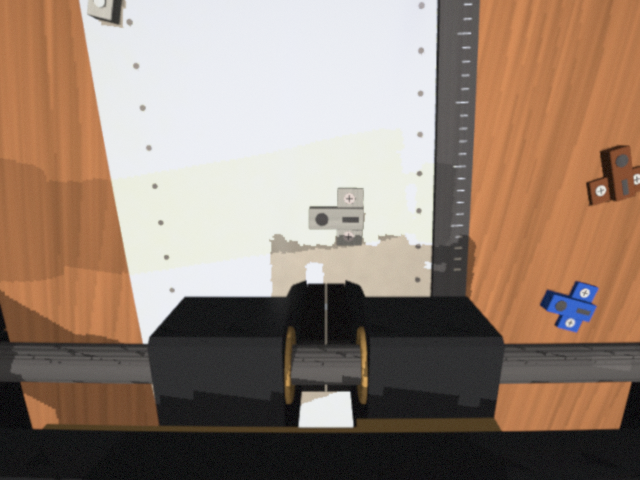

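```bash
python3 - <<'E'
from h import *
p=cv2.imread("pics/w1.png")[:,:,::-1]
crop(p,290,170,450,290,5,"pics/wc1.png")
E
```

```text
(no output)
```

View pics/wc1.png

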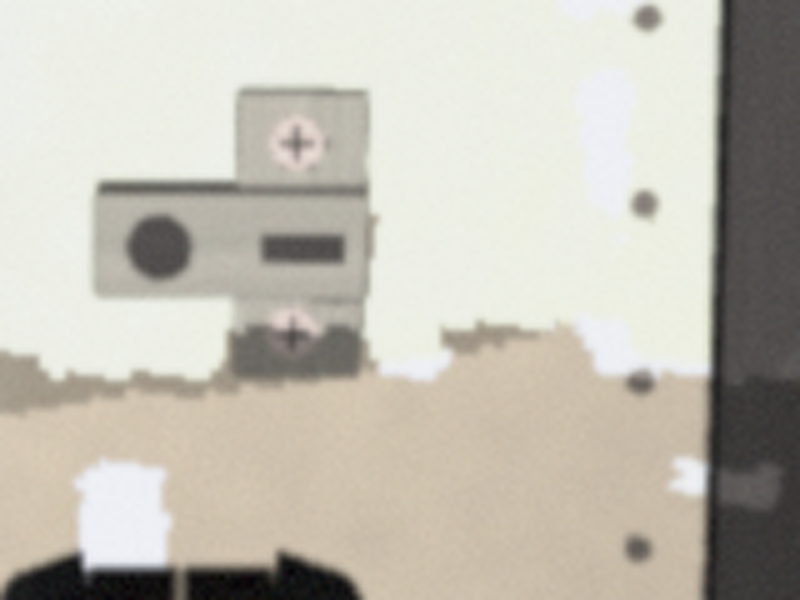

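```bash
python3 - <<'E'
from fit import *
import pickle
i=pickle.load(open("pics/w1.pkl","rb"))
cv=lambda a:(np.array(a,float)+.5)/5-.5+np.array([290,170])
zw=.024;zs=.032
pm=[(-.023,.009,zs),(-.023,-.009,zs),(.023,.009,zs),(.023,-.009,zs),(.001,.025,zw),(.023,.025,zw),(.001,-.025,zw),(.023,-.025,zw)]
x,r=fit([(i,cv([(95,192),(93,295),(368,193),(362,300),(237,93),(368,93),(232,376),(360,375)]),pm)],[.55,.01,.2]);print(x,r.tolist())
e=w(i,cv([(721,10),(704,595)]),.018); print(e, np.arctan2(-(e[0]-e[1])[0],(e[0]-e[1])[1]))
a=(e[0]-e[1])[:2];a/=np.linalg.norm(a); n=np.array([a[1],-a[0]]); print("gap guide to origin",(e[0][:2]-x[:2])@n)
E
```

```text
[0.55179027 0.01549391 0.13879114] [[-0.58, -0.11], [-0.12, 0.39], [0.28, 0.21], [0.73, -0.11], [0.02, -0.6], [0.03, -0.34], [0.04, 0.1], [-0.36, 0.53]]
[[ 0.62863772  0.06526335  0.018     ]
 [ 0.64906674 -0.03934476  0.018     ]] 0.1928636180912038
gap guide to origin 0.08496196763748812
```

```bash
python3 -m inch '[[0.0028,0.0093,0.02,0,0,0,-1],[0,0,0.03,0,0,0,-1],[0,0,0.03,0,0,0,-1],[0,0,0.03,0,0,0,-1],[0,0,0.025,0,0,0,-1],[0,0,0.015,0,0,0,-1],[0,0,0,0,0,0,-1],[0,0,0,0,0,0,-1],[0,0,0,0,0,0,-1]]'; python3 -c "
from plan import *
plan([.5518,.0155,.055],1.710,1); print(pose()[0])
i=camera_info('wrist');p,d=read_camera('wrist'); cv2.imwrite('pics/w2.png',p[:,:,::-1])"
```

```text
t: 2.65
ee_pos: [0.5533, 0.0161, 0.07]
tool_rot: [0.654, 0.757, 0.001, 0.001]
ft_force: [0.3, 0.3, 0.5]
grip_width: 0.0005
yaw 1.717051645047916 tilt [ 2.2e-03 -1.0e-04 -1.0e+00]
[np.float64(-0.0003), np.float64(-0.0016), np.float64(0.015), 0, 0, np.float64(0.404)]
[0.55333345 0.0160788  0.07003855]
```

View pics/w2.png

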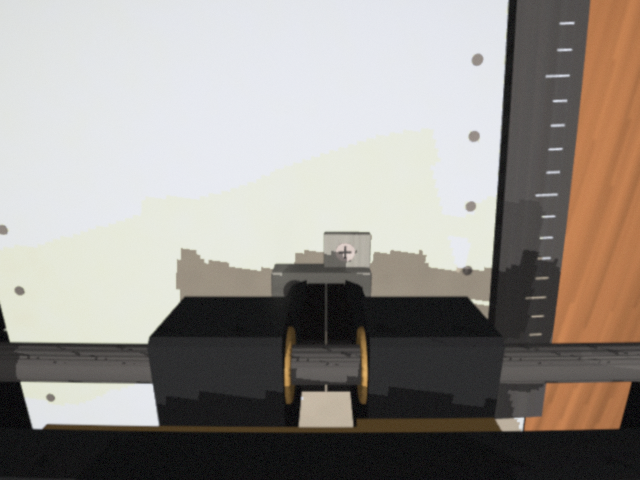

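The wrist view shows the shut fingertips just above the spine: the spine spans columns 272–371 and the fingers are centred near column 326. The guide edge runs at about column 505. Next I press down gently.

```bash
python3 -m inch '[[0,-0.0015,0.007,0,0,0.4,-1],[0,0,0.007,0,0,0,-1],[0,0,0.001,0,0,0,-1],[0,0,0,0,0,0,-1],[0,0,0,0,0,0,-1]]'; python3 -m inch '[[0,0,0.002,0,0,0,-1],[0,0,0,0,0,0,-1],[0,0,0,0,0,0,-1]]'
```

```text
t: 3.2
ee_pos: [0.5512, 0.0161, 0.0545]
tool_rot: [0.656, 0.755, -0.0, 0.0]
ft_force: [-3.7, -0.7, 12.9]
grip_width: 0.0003
t: 3.5
ee_pos: [0.5515, 0.0162, 0.0544]
tool_rot: [0.656, 0.755, -0.0, 0.001]
ft_force: [-8.9, -1.6, 33.7]
grip_width: 0.0007
```

```bash
python3 -m inch '[[0,0,-0.002,0,0,0,-1],[0,0,0,0,0,0,-1]]';  python3 -m inch '[[0,0.002,0,0,0,-1.0,-1],[0,0.004,0,0,0,-1.1,-1],[0,0.004,0,0,0,-1.0,-1],[0,0,0,0,0,0,-1],[0,0,0,0,0,0,-1]]'; python3 -c "
from plan import *
print(pose()[0])
i=camera_info('wrist');p,d=read_camera('wrist'); cv2.imwrite('pics/w3.png',p[:,:,::-1])"
```

```text
t: 3.7
ee_pos: [0.5513, 0.0162, 0.0544]
tool_rot: [0.656, 0.755, 0.0, 0.0]
ft_force: [-2.8, -1.1, 12.2]
grip_width: 0.0005
t: 4.2
ee_pos: [0.5616, 0.0179, 0.0544]
tool_rot: [0.635, 0.772, 0.0, 0.001]
ft_force: [-2.1, -0.2, 12.7]
grip_width: 0.0003
[0.56160871 0.01787128 0.05443974]
```

View pics/w3.png

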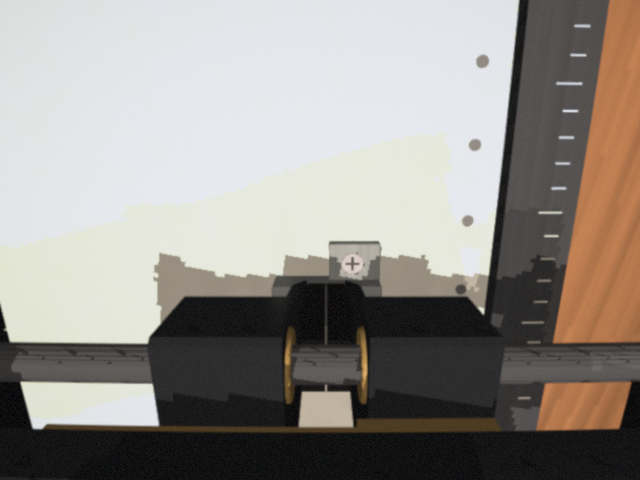

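```bash
python3 -m inch '[[0,0.004,0,0,0,0,-1],[0,0.006,0,0,0,0,-1],[0,0.007,0,0,0,0,-1],[0,0.007,0,0,0,0,-1],[0,0.007,0,0,0,0,-1],[0,0.007,0,0,0,0,-1],[0,0.004,0,0,0,0,-1],[0,0.002,0,0,0,0,-1],[0,0,0,0,0,0,-1],[0,0,0,0,0,0,-1]]'; python3 -c "
from plan import *
print(pose()[0])
i=camera_info('wrist');p,d=read_camera('wrist'); cv2.imwrite('pics/w4.png',p[:,:,::-1]);import pickle; pickle.dump(i,open('pics/w4.pkl','wb'));crop(p,270,200,530,360,3,'pics/w4c.png')"
```

```text
t: 5.25
ee_pos: [0.6047, 0.0265, 0.0545]
tool_rot: [0.635, 0.772, 0.0, 0.001]
ft_force: [-2.7, -1.1, 11.2]
grip_width: 0.0006
[0.60466448 0.02646964 0.05447556]
```

View pics/w4c.png

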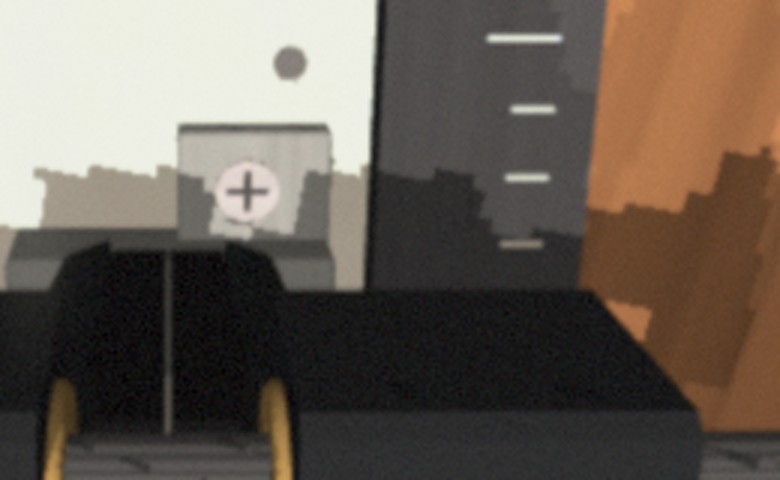

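```bash
python3 - <<'E'
from h import *
import pickle
i=pickle.load(open("pics/w4.pkl","rb"))
cv=lambda a:(np.array(a,float)+.5)/3-.5+np.array([270,200])
def an(e): d=e[0]-e[1]; return np.arctan2(-d[0],d[1])
g=w(i,cv([(377,20),(366,280)]),.018); e=w(i,cv([(327,130),(331,238)]),.024); f=w(i,cv([(178,130),(327,130)]),.024)
a=g[0]-g[1];a/=np.linalg.norm(a)
print(an(g),an(e),np.arctan2(*(f[1]-f[0])[[1,0]]),[(g[0]-q)@np.array([a[1],-a[0],0]) for q in e])
E
```

```text
0.20018667014565206 0.26624185864758615 0.192891235630613 [np.float64(0.0075620300762922355), np.float64(0.006482615741144303)]
```

```bash
python3 -m inch '[[0,0.002,0,0,0,0,-1],[0,0.002,0,0,0,0,-1],[0,0.001,0,0,0,0,-1],[0,0.001,0,0,0,0,-1],[0,0,0,0,0,0,-1]]';python3 -m inch '[[0,0.001,0,0,0,0,-1],[0,0,0,0,0,0,-1]]';python3 -m inch '[[0,0.001,0,0,0,0,-1],[0,0,0,0,0,0,-1]]'; python3 -c "
from plan import *
print(pose()[0])
i=camera_info('wrist');p,d=read_camera('wrist'); cv2.imwrite('pics/w5.png',p[:,:,::-1]);import pickle; pickle.dump(i,open('pics/w5.pkl','wb'));crop(p,270,200,530,360,3,'pics/w5c.png')"
```

```text
t: 5.8
ee_pos: [0.6102, 0.0275, 0.0545]
tool_rot: [0.635, 0.772, 0.0, 0.0]
ft_force: [-3.1, -0.9, 13.3]
grip_width: 0.0007
t: 6.0
ee_pos: [0.6109, 0.0277, 0.0545]
tool_rot: [0.635, 0.772, -0.0, 0.0]
ft_force: [-4.7, -0.9, 13.4]
grip_width: 0.0006
t: 6.2
ee_pos: [0.611, 0.0277, 0.0545]
tool_rot: [0.635, 0.772, -0.001, -0.0]
ft_force: [-6.6, -1.8, 17.1]
grip_width: 0.0002
[0.61097908 0.02767357 0.05448252]
```

View pics/w5c.png

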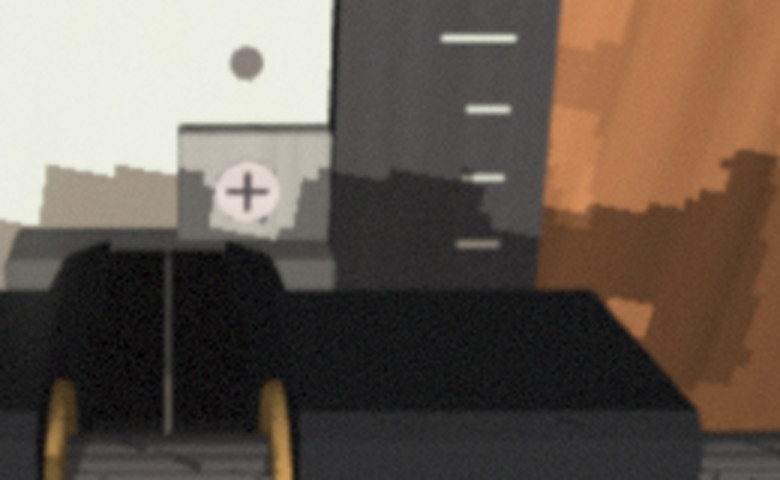

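```bash
python3 -m inch '[[0,0.0005,0,0,0,0,-1],[0,0,0,0,0,0,-1],[0,0,0,0,0,0,-1]]';python3 -m inch '[[0.004,0,0,0,0,0,-1],[0.006,0,0,0,0,0,-1],[0.008,0,0,0,0,0,-1],[0.008,0,0,0,0,0,-1],[0.004,0,0,0,0,0,-1],[0,0,0,0,0,0,-1],[0,0,0,0,0,0,-1]]'; python3 -c "
from plan import *
print(pose()[0])
i=camera_info('wrist');p,d=read_camera('wrist'); cv2.imwrite('pics/w6.png',p[:,:,::-1]);crop(p,270,200,530,360,3,'pics/w6c.png')"
```

```text
t: 6.55
ee_pos: [0.611, 0.0277, 0.0545]
tool_rot: [0.635, 0.772, -0.001, -0.001]
ft_force: [-8.9, -1.8, 19.5]
grip_width: 0.0004
t: 7.25
ee_pos: [0.6064, 0.0559, 0.0545]
tool_rot: [0.636, 0.772, -0.001, 0.001]
ft_force: [-4.9, -3.5, 15.6]
grip_width: 0.0004
[0.606426   0.055942   0.05447093]
```

View pics/w6c.png

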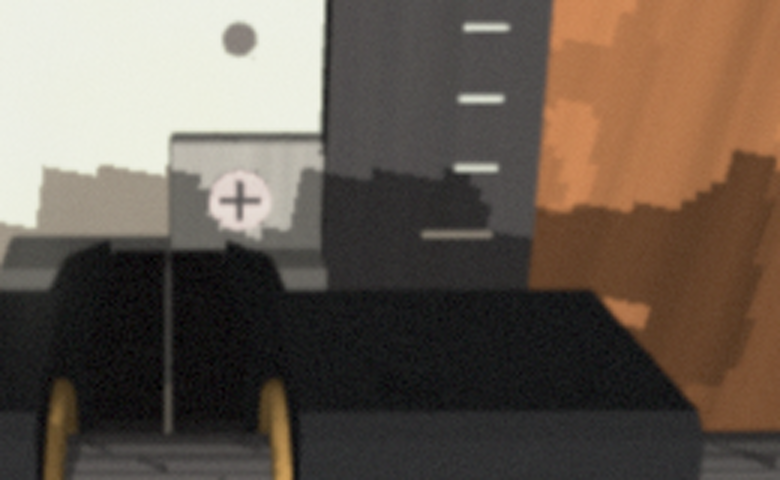

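```bash
python3 -m inch '[[0.004,0,0,0,0,0,-1],[0.006,0,0,0,0,0,-1],[0.008,0,0,0,0,0,-1],[0.008,0,0,0,0,0,-1],[0.008,0,0,0,0,0,-1],[0.008,0,0,0,0,0,-1],[0.006,0,0,0,0,0,-1],[0.002,0,0,0,0,0,-1],[0,0,0,0,0,0,-1]]'; python3 -c "
from plan import *
print(pose()[0])
i=camera_info('wrist');p,d=read_camera('wrist'); cv2.imwrite('pics/w7.png',p[:,:,::-1]);crop(p,270,200,530,360,3,'pics/w7c.png')"
```

```text
t: 8.2
ee_pos: [0.5968, 0.1046, 0.0545]
tool_rot: [0.636, 0.772, -0.002, 0.001]
ft_force: [-3.9, -5.3, 16.0]
grip_width: 0.0008
[0.5967879  0.10459509 0.05446989]
```

View pics/w7c.png

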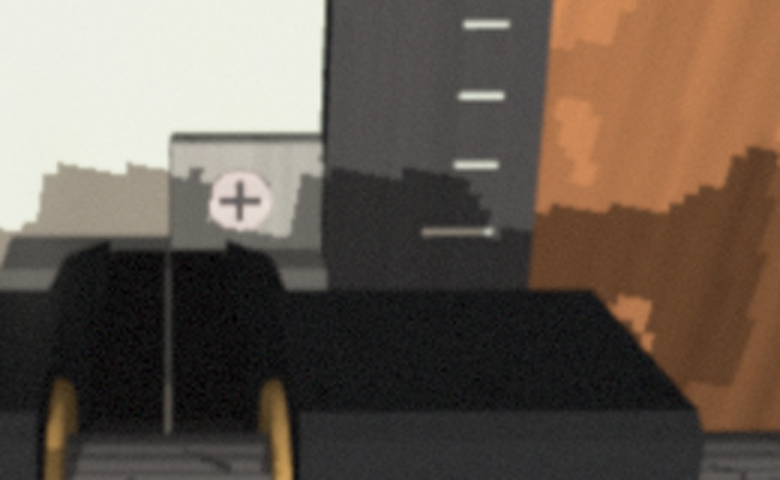

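```bash
python3 -m inch '[[0.004,0,0,0,0,0,-1],[0.008,0,0,0,0,0,-1],[0.01,0,0,0,0,0,-1],[0.01,0,0,0,0,0,-1],[0.01,0,0,0,0,0,-1],[0.01,0,0,0,0,0,-1],[0.01,0,0,0,0,0,-1],[0.006,0,0,0,0,0,-1],[0.004,0,0,0,0,0,-1],[0,0,0,0,0,0,-1]]'; python3 -c "
from plan import *
print(pose()[0])
i=camera_info('wrist');p,d=read_camera('wrist'); cv2.imwrite('pics/w8.png',p[:,:,::-1]);import pickle; pickle.dump(i,open('pics/w8.pkl','wb'));crop(p,220,150,480,310,3,'pics/w8c.png')"
```

```text
t: 9.25
ee_pos: [0.5827, 0.1756, 0.0544]
tool_rot: [0.635, 0.772, -0.002, 0.001]
ft_force: [-5.0, -4.3, 16.9]
grip_width: 0.0006
[0.58273069 0.17557719 0.05444717]
```

View pics/w8c.png

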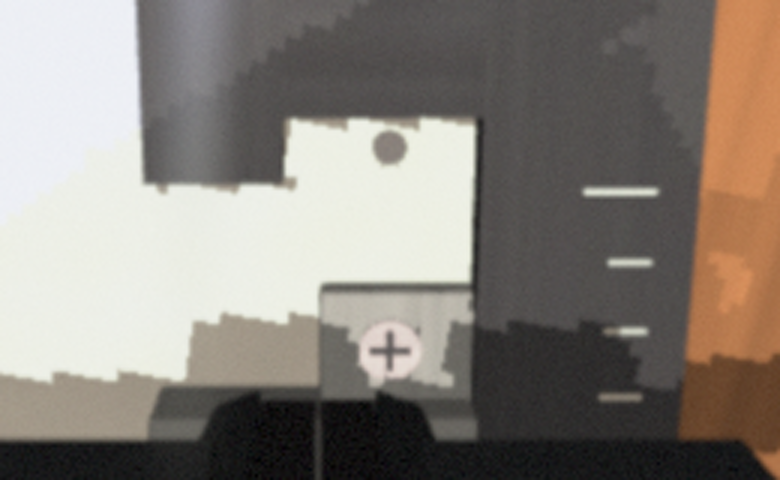

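```bash
python3 - <<'E'
from h import *
import pickle
i=pickle.load(open("pics/w8.pkl","rb"))
cv=lambda a:(np.array(a,float)+.5)/3-.5+np.array([220,150])
a=w(i,cv([(395,292),(321,292),(473,292)]),.024); 
for z in(.018,.026): 
    b=w(i,cv([(385,118),(285,184),(285,118),(477,118)]),z); u=np.array([-np.sin(.193),np.cos(.193),0]); print(z,(b[0]-a[0])@u,(b[1]-a[0])@u,np.linalg.norm(b[3]-b[2]), np.linalg.norm(a[1]-a[2]))
E
```

```text
0.018 0.023857897328792232 0.014372928859022272 0.027137899556260232 0.02154727515092493
0.026 0.024960956040162432 0.01594752034520566 0.025788774451506583 0.02154727515092493
```

Wing end is about 24 mm short of the stop. It is clear of the keeper (about 14 mm past it) and lies along the guide. Moving 18 mm, then slow steps by force.

```bash
python3 -m inch '[[0.003,0,0,0,0,0,-1],[0.004,0,0,0,0,0,-1],[0.004,0,0,0,0,0,-1],[0.004,0,0,0,0,0,-1],[0.003,0,0,0,0,0,-1],[0.001,0,0,0,0,0,-1],[0,0,0,0,0,0,-1]]';python3 -m inch '[[0.002,0,0,0,0,0,-1],[0.001,0,0,0,0,0,-1],[0,0,0,0,0,0,-1]]'; python3 -c "
from plan import *
print(pose()[0])
i=camera_info('wrist');p,d=read_camera('wrist'); cv2.imwrite('pics/w9.png',p[:,:,::-1]);import pickle; pickle.dump(i,open('pics/w9.pkl','wb'));crop(p,220,170,480,330,3,'pics/w9c.png')"
```

```text
t: 10.0
ee_pos: [0.5792, 0.1933, 0.0544]
tool_rot: [0.636, 0.772, -0.002, 0.001]
ft_force: [-5.2, -6.6, 18.3]
grip_width: 0.0005
t: 10.3
ee_pos: [0.5787, 0.196, 0.0544]
tool_rot: [0.636, 0.772, -0.002, 0.001]
ft_force: [-6.1, -9.1, 18.4]
grip_width: -0.0
[0.57869261 0.19599604 0.05444632]
```

View pics/w9c.png

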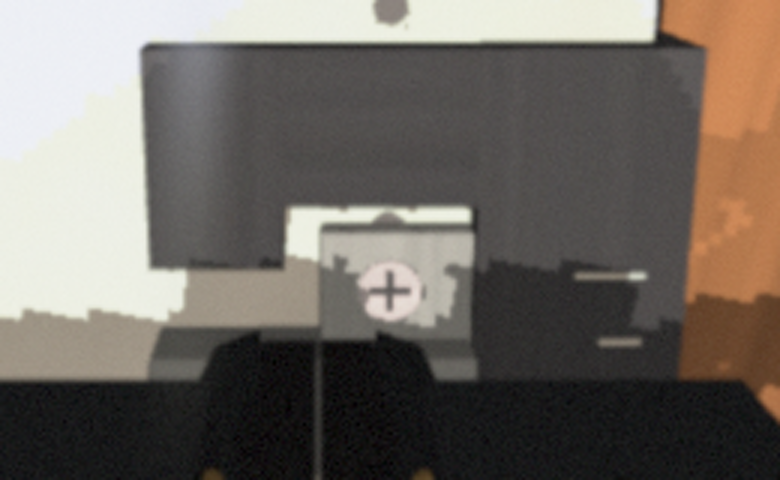

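```bash
python3 -m inch '[[0.001,0,0,0,0,0,-1],[0.001,0,0,0,0,0,-1],[0,0,0,0,0,0,-1]]';python3 -m inch '[[0.001,0,0,0,0,0,-1],[0.001,0,0,0,0,0,-1],[0,0,0,0,0,0,-1]]';python3 -m inch '[[0.001,0,0,0,0,0,-1],[0,0,0,0,0,0,-1]]'; python3 -c "
from plan import *
print(pose()[0])
i=camera_info('wrist');p,d=read_camera('wrist'); cv2.imwrite('pics/w10.png',p[:,:,::-1]);crop(p,260,200,420,310,5,'pics/w10c.png')"
```

```text
t: 10.65
ee_pos: [0.5783, 0.1978, 0.0544]
tool_rot: [0.636, 0.772, -0.002, 0.001]
ft_force: [-4.5, -7.0, 18.5]
grip_width: 0.0004
t: 10.95
ee_pos: [0.5779, 0.1998, 0.0544]
tool_rot: [0.636, 0.772, -0.002, 0.001]
ft_force: [-4.7, -7.0, 18.1]
grip_width: 0.0008
t: 11.15
ee_pos: [0.5782, 0.2008, 0.0545]
tool_rot: [0.636, 0.772, -0.002, 0.001]
ft_force: [-4.8, -7.4, 17.2]
grip_width: 0.0005
[0.57815035 0.20076859 0.05445123]
```

View pics/w10c.png

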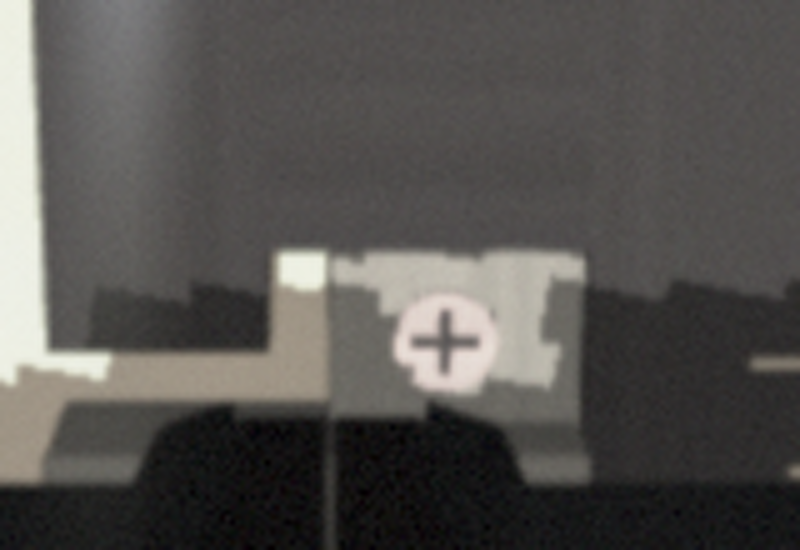

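```bash
python3 -m inch '[[0.0005,0,0,0,0,0,-1],[0,0,0,0,0,0,-1]]';python3 -m inch '[[0.001,0,0,0,0,0,-1],[0,0,0,0,0,0,-1]]';python3 -m inch '[[0,0.001,0,0,0,0,-1],[0,0,0,0,0,0,-1]]'; python3 -c "
from plan import *
print(pose()[0])
i=camera_info('wrist');p,d=read_camera('wrist'); cv2.imwrite('pics/w11.png',p[:,:,::-1]);crop(p,260,200,420,310,5,'pics/w11c.png')"
```

```text
t: 11.4
ee_pos: [0.5782, 0.2008, 0.0545]
tool_rot: [0.636, 0.772, -0.002, 0.001]
ft_force: [-4.8, -8.8, 16.2]
grip_width: 0.0005
t: 11.6
ee_pos: [0.5784, 0.2023, 0.0544]
tool_rot: [0.636, 0.772, -0.001, 0.002]
ft_force: [-1.5, -6.9, 15.2]
grip_width: 0.0006
t: 11.8
ee_pos: [0.5785, 0.2023, 0.0544]
tool_rot: [0.636, 0.772, -0.002, 0.001]
ft_force: [-5.1, -7.5, 17.7]
grip_width: 0.0003
[0.5785228  0.20232322 0.05441958]
```

View pics/w11c.png

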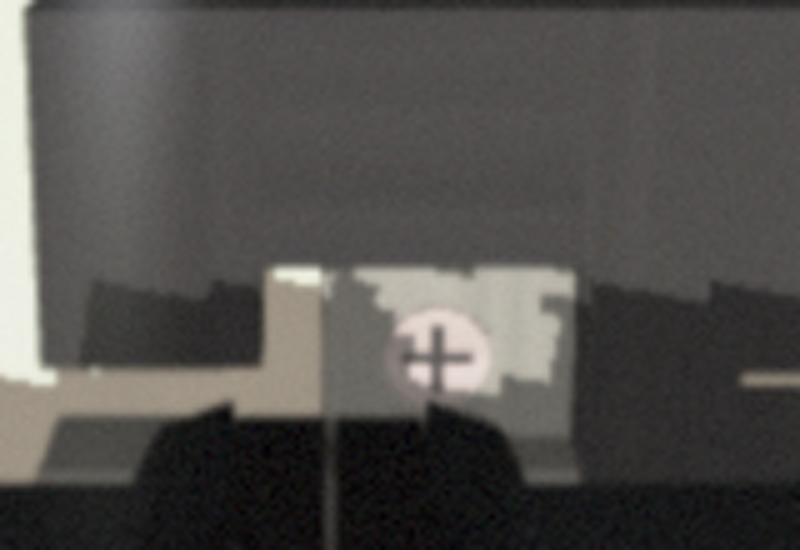

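```bash
python3 -m inch '[[0,0,-0.002,0,0,0,-1],[0,0,-0.004,0,0,0,-1],[0,0,-0.015,0,0,0,-1],[0,0,-0.03,0,0,0,-1],[0,0,-0.03,0,0,0,-1],[0,0,-0.03,0,0,0,-1],[-0.02,0,-0.02,0,0,0,-1],[-0.02,0,0,0,0,0,-1],[0,0,0,0,0,0,-1],[0,0,0,0,0,0,-1],[0,0,0,0,0,0,-1]]'; python3 -c "
from plan import *
print(pose()[0])
i=camera_info('wrist');p,d=read_camera('wrist'); cv2.imwrite('pics/w12.png',p[:,:,::-1]);import pickle; pickle.dump(i,open('pics/w12.pkl','wb'))
crop(p,260,140,420,260,5,'pics/w12c.png')
p,d=read_camera('scene'); cv2.imwrite('pics/s12.png',p[:,:,::-1])
crop(p,320,270,440,360,6,'pics/s12c.png')"
```

```text
t: 12.95
ee_pos: [0.5853, 0.1676, 0.1844]
tool_rot: [0.635, 0.773, 0.0, -0.001]
ft_force: [0.2, -0.0, -0.2]
grip_width: 0.0002
[0.58533828 0.16756751 0.18443167]
```

View pics/w12.png

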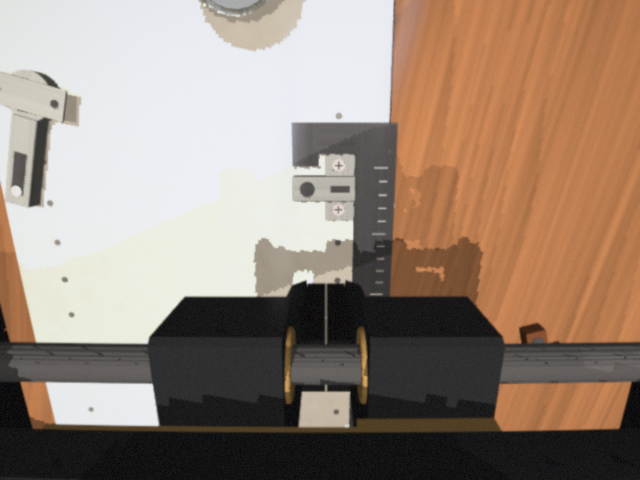

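View pics/w12c.png

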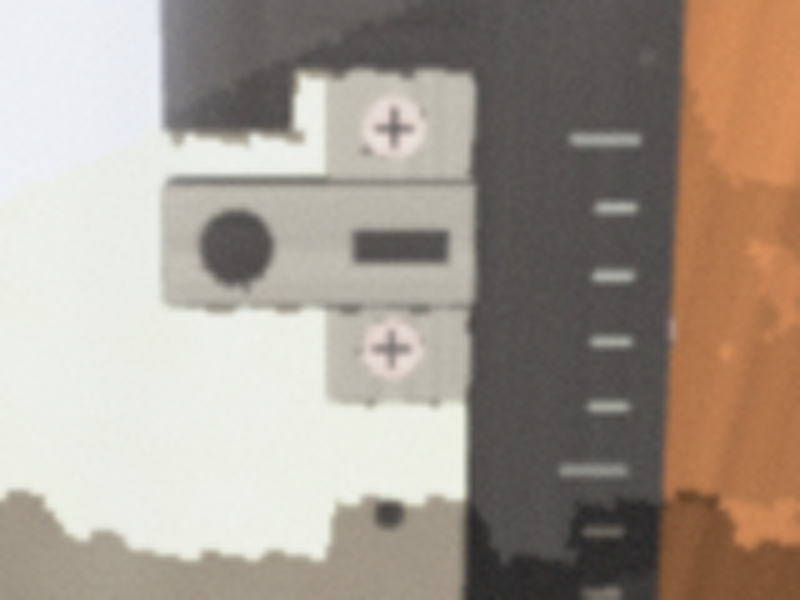

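View pics/s12c.png

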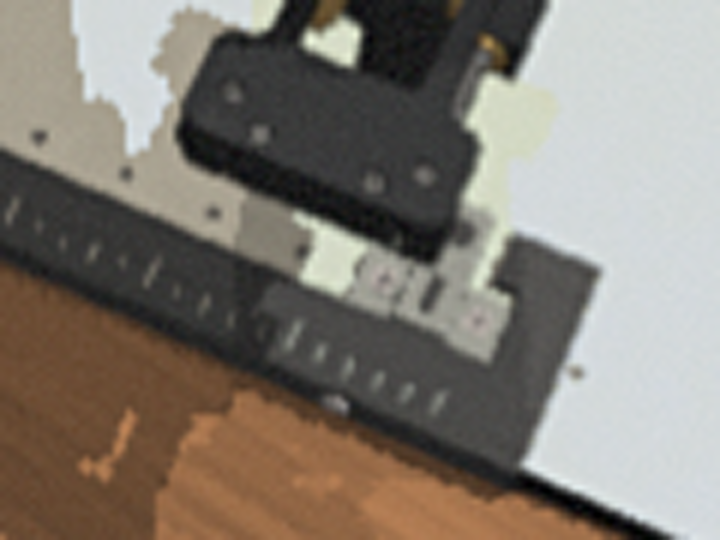

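```bash
python3 - <<'E'
from fit import *
import pickle
i=pickle.load(open("pics/w12.pkl","rb"))
cv=lambda a:(np.array(a,float)+.5)/5-.5+np.array([260,140])
zw=.024;zs=.032
pm=[(-.023,.009,zs),(-.023,-.009,zs),(.023,.009,zs),(.023,-.009,zs),(.001,.025,zw),(.023,.025,zw),(.001,-.025,zw),(.023,-.025,zw)]
x,r=fit([(i,cv([(165,182),(163,305),(475,183),(474,306),(327,70),(475,70),(328,402),(468,402)]),pm)],[.58,.2,.19]);print("plate",x,r.tolist())
e=w(i,cv([(467,420),(465,590)]),.018)
tm=[(-.027,-.009,.018),(-.046,-.009,.018),(0,-.035-.03,.018),(0,-.11,.018)]
# template from lip corners (base) & guide line
u=np.array([-np.sin(.193),np.cos(.193)]);n=np.array([u[1],-u[0]])
l=w(i,cv([(293,135),(170,135)]),.018)
print("guide: angle",np.arctan2(-(e[0]-e[1])[0],(e[0]-e[1])[1]),"plate +x side to guide mm",[1e3*((q[:2]-x[:2])@n-.023) for q in e])
print("origin to stop via lip (want 25):",[1e3*((q[:2]-x[:2])@u+9) if 0 else 1e3*((q[:2]-x[:2])@u)+9 for q in l])
s=w(i,cv([(312,72)]),.018); print("stop direct",1e3*((s[0][:2]-x[:2])@u))
P=camera_info("top");p,d=read_camera("top");cv2.imwrite("pics/t13.png",p[:,:,::-1])
E
```

```text
plate [0.57828137 0.19759335 0.19187859] [[-0.94, 0.18], [-0.07, 0.22], [0.62, 0.18], [0.26, 0.22], [-0.09, -0.39], [0.3, -0.27], [-0.48, -0.11], [0.21, -0.01]]
guide: angle 0.20253068034185043 plate +x side to guide mm [np.float64(0.16030168982304055), np.float64(0.4273050617315949)]
origin to stop via lip (want 25): [np.float64(23.839756867924688), np.float64(23.811001372864062)]
stop direct 24.166830277496665
```

View pics/t13.png

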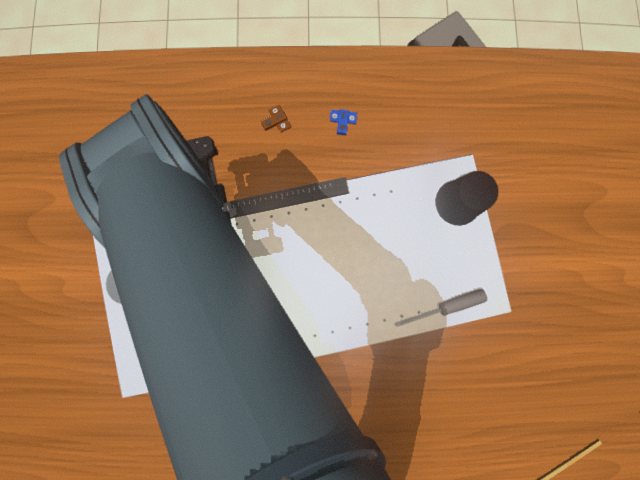

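```bash
python3 -m inch '[[-0.02,0,-0.03,0,0,0,-1],[-0.04,0,-0.03,0,0,0,-1],[-0.04,-0.02,-0.02,0,0,0,-1],[-0.04,-0.02,0,0,0,0,-1],[-0.04,-0.02,0,0,0,0,-1],[-0.04,-0.02,0,0,0,0,-1],[-0.02,0,0,0,0,0,-1],[0,0,0,0,0,0,-1],[0,0,0,0,0,0,-1]]'; python3 -c "
from plan import *
print(pose()[0])
p,d=read_camera('scene'); cv2.imwrite('pics/s14.png',p[:,:,::-1])
crop(p,340,280,440,355,8,'pics/s14c.png')
p,d=read_camera('top'); cv2.imwrite('pics/t14.png',p[:,:,::-1])
crop(p,170,190,270,265,8,'pics/t14c.png')"
```

```text
t: 14.0
ee_pos: [0.5541, -0.0837, 0.2646]
tool_rot: [0.635, 0.773, 0.0, -0.0]
ft_force: [0.2, 0.7, 0.1]
grip_width: 0.0006
[ 0.55406261 -0.0837227   0.26458245]
```

View pics/s14.png

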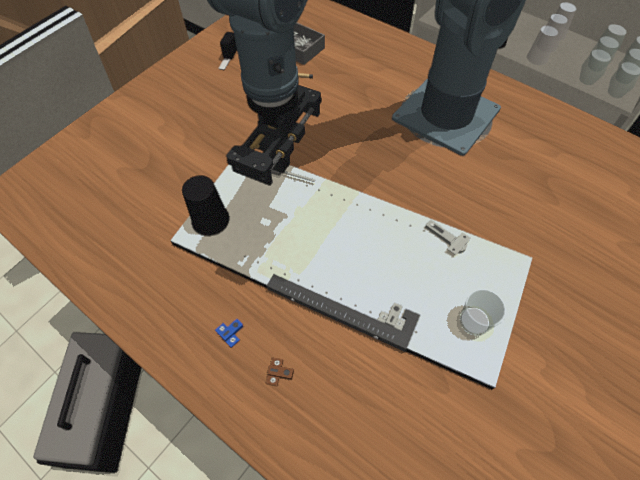

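View pics/s14c.png

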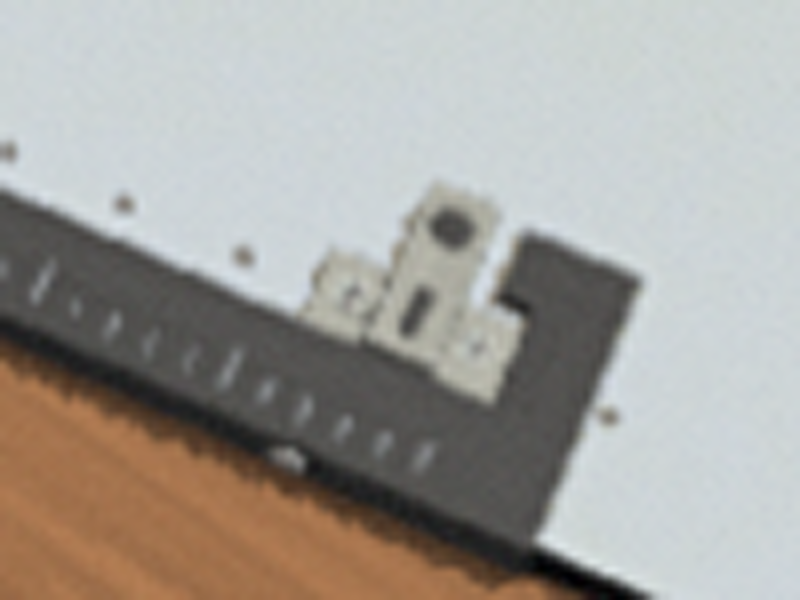

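View pics/t14c.png

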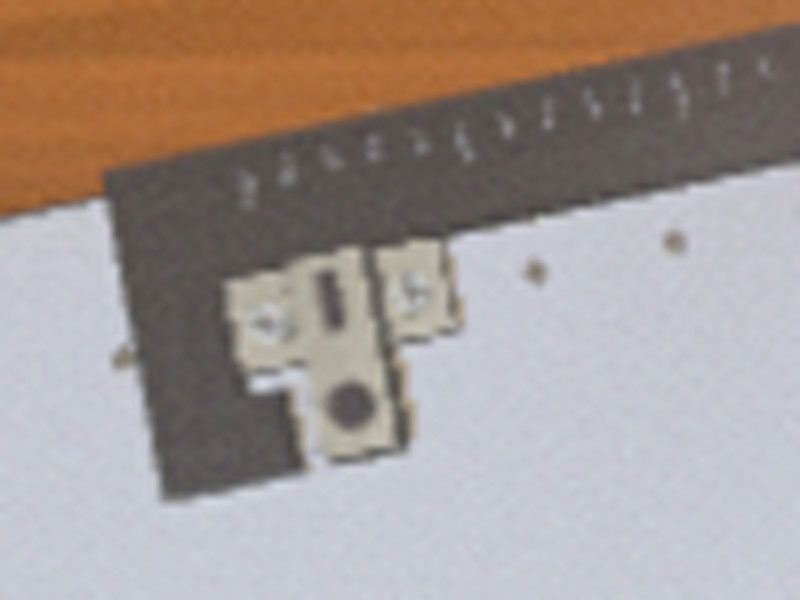

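Both views show the plate flush against the guide and the end stop, with the arm clear and the bystanders unmoved.

```bash
python3 -c "
from cell import *
print(sign_off())"
```

```text
the job is handed in; nothing more can be done
None
```

The plate is in the pocket, flush against both the guide edge and the end stop as far as the cameras can show, and the job is handed in. No verdict was reported.

**What I did:** I pressed the shut fingertips on the plate's spine, normally at 11–20 N. I turned the plate about 3° and dragged it flat against the guide edge, about 170 mm short of the stop. I then slid it along the edge into the pocket until it met the end stop and the fingertip slipped on over it. I lifted off and moved the arm clear, with 14 s of the 48 s used.

**Last checks:**
- **Guide edge:** the wrist view put the plate's long side 0.2–0.4 mm from the edge.
- **End stop:** the plate's origin measured 23.8–24.2 mm from the stop, where 25 mm is nominal. The roughly 1 mm difference is within the 2 mm calibration.
- **Other views:** the scene and top views show no gap at either face.
- **Other objects:** the glass, tumbler, hinge and screwdriver looked unmoved by eye; I did not measure them.

**What disagreed:**
- The scene and top cameras differed by about 4–5 mm in absolute y, so I relied on relative positions and contact.
- The plate's angle read 0.192 rad. The guide's angle read 0.193 to 0.203 rad depending on the view.
- The first press briefly reached 34 N, above the 5–20 N range given; I backed it off before dragging.

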